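# Push the power module home in the chassis corner

## Robot

A 6-joint arm with a two-finger parallel gripper is mounted at the origin on the work surface. World frame = base frame: x ahead of the robot, y to its left, z up, the work surface at z = 0. Lengths are in m, angles in rad, forces in N, time in s.
With the tool pointing down it reaches from about 0.35 to 0.775 m from the base axis. Payload 5.5 kg.
Tool frame: the origin (TCP) lies midway between the tips of the shut fingers; the grasp point (between the pads) lies ctrl.pinch_z behind it (ctrl.pinch_z is the distance from the TCP to the grasp point, in m); z points along the fingers, y is the direction in which the jaws open and shut (so a half turn about z gives the same grasp; the last joint's range is limited). The gripper opens to 85 mm and grips with 20 to 120 N. Pads are 22 mm wide; open, the fingers measure 114 mm over their backs; the gripper's body (76 mm by 85 mm) begins 54 mm behind the grasp point. The pads swing forward as they close: fully open they stand 13 mm farther back than shut.
Start: joints at [1.019, 0.313, 0.046, 1.304, 0, 1.431], TCP at [0.23, 0.527, 0.231] pointing down, gripper open.
Joint ranges: [-2.76, 2.76], [-0.86, 1.69], [-1.03, 1.26], [-2.2, 2.34], [-1.47, 1.5], [-3.14, 3.14]. Speed limits (rad/s): [2.57, 2.57, 3.14, 3.14, 3.14, 3.14].

## Interface

Orientations are given as a 3x3 rotation matrix whose columns are the frame's x, y, z axes.
In Python, from cell import ctrl gives the robot as it stands.
- The arm moves only by the tool move_arm, never from a script. Its argument "plan" is text: rows parted by semicolons, each of 6 numbers parted by spaces: the shift along the tool's x, y, z in m, then the turn, a rotation vector about the tool's x, y, z in rad. A call has 1 to 20 rows; each row is the pose to reach, as a shift and turn from the pose measured when the call began, along the tool's axes at that moment; what a row does not reach only later rows make up. A row lasts 1/12 s, in which the tool goes at most 41.7 mm and 7.16 degrees, less where a joint would pass 70% of its speed; a pose out of reach is approached as far as the arm can. A call with a gripper value outside its range is refused whole. "hand" is the finger opening in m, from 0 to 0.0854, set as the call begins (left out, the last holds). The fingers move at their own pace and stop on an object; "force" is the grip in N (left out, the last holds). Time passes only in rows, so rows that repeat a pose let the fingers close. It gives the time, the measured TCP pose, the force and the opening at its end, in the units of the state.
- ctrl.observe(): the state, without advancing time (a new reading comes with each control period).
- ctrl.get_image(name): name is "side" or "top"; returns (picture, depth): 480x640x3 uint8, red, green, blue; 480x640 float32, m along the optical axis (not along the pixel's ray), 0 where there is no reading.
- ctrl.calibration(name): a dict with "fovy" (degrees; the focal length in pixels is half the picture's height over the tangent of half this angle, whatever the lens; pixels are square), "cx", "cy" (the principal point, pixels), "world_from_camera" (4x4, takes a point from camera to world coordinates). Camera axes: x right, y up, looking along -z (the intrinsics and any distortion apply to the point x, -y, -z); pixel columns grow to the right and rows downward; lengths in m; the calibration is good to about 2 mm. A picture is of the moment at which its call begins. calibration takes no time and is no camera call.
- ctrl.sign_off(): hands the job in, once; it reports no verdict.
The state is a dict: "time_s": time; "q": joint angles; "joint_vel": joint speeds; "joint_torque": joint torques, N m; "tool_pos": TCP position; "orientation": TCP orientation; "wrist_force": force on the tool from outside, world axes, zero at the start; "moment": the same for the moment, N m; "gripper_width": opening from 0.0 (shut) to 1.0 (fully open).
Only numpy, scipy, OpenCV 4.12 (cv2) and the standard library are available. Lean on these libraries where they do the work, as an engineer would, in place of code of your own. Each camera call takes 0.05 s, during which the arm holds its last target. There are 200 camera calls.

## Task

Push the large black power module across the floor of the half-built chassis until it sits square and fully home in the corner where the two upright flanges meet, flush against both of them. Only push it with the fingers: never lift, tip or carry it. Leave the capacitor, the choke and the hex keys where they are, and move clear at the end.

Things in the scene. Friction and masses are not known exactly. Their poses are not given: they have to be found in the camera images.
- chassis: Fixed aluminium chassis pan on the bench: flat floor 280 (x) by 430 (y) mm, 5 mm thick, turned up to 0.25 rad. Origin at the centre of its underside, z up; floor surface at z 5 mm. Flanges 4 mm thick, tops at z 30 mm, run along the whole far (+x) edge, inner face at x 136 mm, and the whole left (+y) edge, inner face at y 211 mm. Near and right edges are open.
- chassis_corner (a point): Point on the chassis floor's surface where the inner faces of the two flanges meet: x 136, y 211, z 5 mm in the chassis frame; same axes.
- board (a point): Middle of the top of the green circuit board fixed on the right end of the chassis floor: x 0, y -160, z 15 mm in the chassis frame. The board is 200 (x) by 85 (y) mm; parts on it rise to 27 mm above the bench.
- module: Power module: loose black block, steel base, on the chassis floor: 92 (x) by 110 (y) by 48 mm high, six low brass terminals on top (to 51 mm). 0.4 to 0.85 kg; slides under a push of 2 to 10 N, stays where left. Origin at the centre of its underside, z up. Starts 3 to 15 cm short of each flange, up to 0.35 rad off square. Its +x side is to meet the far flange, its +y side the left one.
- module_corner (a point): Bottom corner of the module at its +x and +y sides: x 46, y 55, z 0 mm in the module frame. It comes to the chassis corner when the module is home.
- capacitor: Loose black capacitor can standing upright on the chassis floor at its near left: diameter 35, height 50 mm, aluminium top. Origin at the centre of its underside. Not to be disturbed.
- choke: Loose copper-coloured ring choke lying flat on the bench left of the chassis: diameter 60, hole 28, height 24 mm. Origin at the centre of its underside. Not to be disturbed.
- hex_keys: Loose set of hex keys in a black holder (50 by 30 by 18 mm) on the bench left of the chassis; keys run along its x from -33 to 73 mm, up to 29 mm high. Origin at the centre of the holder's underside. Not to be disturbed.
Mind the look-alikes: they are no part of the job. There is more than one size of the module; the job needs the middle-sized.

How it is judged:
At the end, for the whole second after the job is handed in: The module lies flat and at rest on the chassis floor, its corner within 4 mm of the chassis corner and its sides within 0.03 rad of the flanges (horizontal distance between module_corner and chassis_corner below 0.004 m and angle between the x axis of module and the x axis of chassis, either way round below 0.03 rad and z of module in the frame of chassis below 0.008 m and angle between module's own z axis and vertical below 0.04 rad and linear speed of module below 0.01 m/s); the robot touches nothing.
It fails at once if the module is lifted off the chassis floor or tipped (z of module in the frame of chassis above 0.016 m or angle between module's own z axis and vertical above 0.2 rad).
It fails at once if the capacitor, choke or hex keys are moved more than 15 mm, or the capacitor is tipped over (distance of any of capacitor, choke, hex_keys from where it was at the start of the episode above 0.015 m or angle between capacitor's own z axis and vertical above 0.5 rad).
It also fails if it takes over 43 s, if anything falls off the work surface, if the arm or the gripper's body presses on something with over 40 N, if the wrist force passes 120 N, or if a joint passes its speed limit or range.

## Working session

There is one attempt and no reset: what is moved stays moved. The work goes in short steps, Python scripts to look and compute and a tool call to move; the robot and the scene stay as the last step left them, time stands still between calls to the robot, and variables do not carry over. Pictures are saved under pics/ and viewed, about 8 in all and at most 12, crops included, and the job is handed in when it is done.

Besides the shell and the picture viewer there is one more tool, called after "Emit:" as name(argument=value, ...), one argument or row to a line, values as JSON. move_arm: Moves the arm, as the interface text tells. Its arguments: {"type":"object","properties":{"plan":{"type":"string"},"hand":{"type":"number"},"force":{"type":"number"}},"required":["plan"]}

```bash
mkdir -p pics; ls
python3 - <<'E'
from cell import ctrl
import cv2,numpy as np
for n in("top","side"):
    im,d=ctrl.get_image(n); cv2.imwrite(f"pics/{n}0.png",im[:,:,::-1]); np.savez(f"{n}0.npz",im=im,d=d)
    c=ctrl.calibration(n); print(n,c)
print(ctrl.observe(),ctrl.pinch_z)
E
```

```text
pics
top {'fovy': 57.04162731396067, 'cx': 321.60322745251335, 'cy': 233.0304863210678, 'world_from_camera': array([[ 0.05905006,  0.97143267, -0.22985139,  0.42058544],
       [-0.99824201,  0.05863839, -0.00862734,  0.03218324],
       [ 0.00509723,  0.22995675,  0.9731875 ,  0.86061871],
       [ 0.        ,  0.        ,  0.        ,  1.        ]])}
side {'fovy': 57.645596640920026, 'cx': 328.4936184743903, 'cy': 241.8044231899862, 'world_from_camera': array([[-9.93996545e-01,  7.83638350e-02, -7.63542922e-02,
         5.12539903e-01],
       [-1.09410837e-01, -7.09563160e-01,  6.96095820e-01,
         6.32789500e-01],
       [ 3.70545185e-04,  7.00270827e-01,  7.13877182e-01,
         6.67368034e-01],
       [ 0.00000000e+00,  0.00000000e+00,  0.00000000e+00,
         1.00000000e+00]])}
{'time_s': 0.1, 'q': array([ 1.01938401e+00,  3.13953339e-01,  4.51287865e-02,  1.30359521e+00,
       -5.43895702e-05,  1.43118322e+00]), 'joint_vel': array([-0.00103475, -0.00102537,  0.0036823 ,  0.00179987, -0.00025698,
        0.00102687]), 'joint_torque': array([ 1.33045523e-03, -4.81725276e+01,  2.99244386e+01,  1.27140855e-02,
       -2.07928456e-04, -3.21279515e-05]), 'tool_pos': array([0.22994816, 0.52654142, 0.23049689]), 'orientation': array([[-9.16402103e-01,  4.00258089e-01, -8.04172982e-04],
       [ 4.00258860e-01,  9.16401033e-01, -1.41131035e-03],
       [ 1.72056568e-04, -1.61520513e-03, -9.99998681e-01]]), 'wrist_force': array([ 0.78219156,  0.49273668, -0.13636877]), 'moment': array([-0.04171652, -0.01063113,  0.00325577]), 'gripper_width': 0.9962455520397558} 0.0187
```

View pics/top0.png

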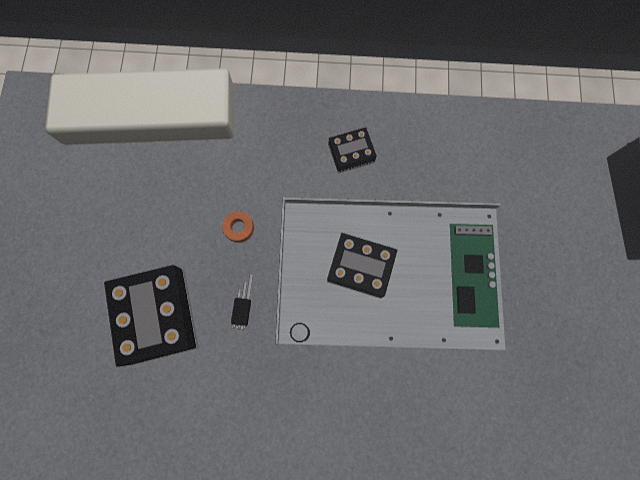

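View pics/side0.png

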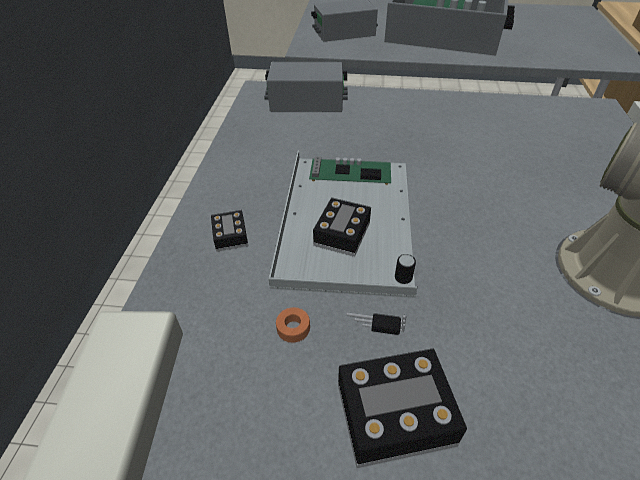

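The top view shows the module at about (362,265) and the chassis corner at about (284,203). The capacitor is at (300,332), the choke at (238,227) and the hex keys at (242,305). The side view confirms this, and the large and small look-alikes lie off the chassis.

```bash
cat > h.py <<'E'
import numpy as np,cv2
from cell import ctrl
def cal(n):
    c=ctrl.calibration(n); return 240/np.tan(np.radians(c["fovy"]/2)),c["cx"],c["cy"],c["world_from_camera"]
def cloud(n,d):
    f,cx,cy,T=cal(n); v,u=np.mgrid[:480,:640]
    P=np.stack([(u-cx)/f*d,-(v-cy)/f*d,-d,np.ones_like(d)],-1)@T.T
    P=P[...,:3]; P[d==0]=np.nan; return P
def ray(n,uv,z):
    f,cx,cy,T=cal(n); uv=np.atleast_2d(uv).astype(float)
    D=np.c_[(uv[:,0]-cx)/f,-(uv[:,1]-cy)/f,-np.ones(len(uv))]@T[:3,:3].T
    return T[:3,3]+D*((z-T[2,3])/D[:,2])[:,None]
E
python3 - <<'E'
from h import *
for n,mc,pts in(("top",(362,265),[(320,215),(420,300),(300,332),(238,227),(100,420),(284,201),(350,202)]),("side",(342,225),[(390,230),(330,270),(405,260),(293,325),(250,400)])):
    z=np.load(n+"0.npz"); im,d=z["im"],z["d"]; P=cloud(n,d)
    for u,v in pts: print(n,u,v,P[v,u].round(4),im[v,u])
    g=im.max(2)
    u0,v0=mc
    w=np.zeros(g.shape,bool); w[v0-55:v0+55,u0-55:u0+55]=1
    m=w&(P[...,2]>.048)&(P[...,2]<.062)
    k,l,s,c=cv2.connectedComponentsWithStats(m.astype(np.uint8)); i=1+s[1:,4].argmax(); m=l==i
    r=cv2.minAreaRect(P[m][:,:2].astype(np.float32)*1000); print(n,"mod depth",r,np.median(P[m][:,2]),m.sum())
    dk=(w&(g<75)).astype(np.uint8)
    cn=max(cv2.findContours(dk,0,2)[0],key=cv2.contourArea)
    print("dark poly",cv2.approxPolyDP(cv2.convexHull(cn),4,True)[:,0].tolist())
    # chassis: non-dark low-saturation bright
    br=((im.min(2)>140)).astype(np.uint8)
    br=cv2.morphologyEx(br,cv2.MORPH_CLOSE,np.ones((7,7)))
    for cn in cv2.findContours(br,0,2)[0]:
        if cv2.contourArea(cn)>3000: print("bright",cv2.boundingRect(cn),cv2.approxPolyDP(cv2.convexHull(cn),3,True)[:,0].tolist())
    crop=im[180:360,260:520] if n=="top" else im[140:300,250:430]
    cv2.imwrite(f"pics/{n}c.png",cv2.resize(crop,None,fx=3,fy=3,interpolation=cv2.INTER_CUBIC)[:,:,::-1])
E
```

```text
top 320 215 [0.66   0.0452 0.0036] [143 149 149]
top 420 300 [ 0.5021 -0.1574  0.0033] [137 138 141]
top 300 332 [0.4279 0.0671 0.0525] [139 141 145]
top 238 227 [ 0.6267  0.2085 -0.0023] [110 109 115]
top 100 420 [0.2518 0.4199 0.0022] [105 106 111]
top 284 201 [0.678  0.1175 0.0262] [110 112 114]
top 350 202 [ 0.6846 -0.0128  0.0239] [56 57 57]
top mod depth ((557.2570190429688, -39.08501434326172), (109.8766098022461, 92.42123413085938), 76.25640106201172) 0.052694604403180856 2903
dark poly [[341, 233], [396, 250], [383, 296], [327, 280]]
bright (276, 198, 229, 151) [[283, 198], [482, 203], [495, 210], [504, 348], [276, 342]]
bright (0, 37, 640, 93) [[0, 37], [639, 72], [639, 104], [49, 129], [0, 94]]
side 390 230 [ 0.4538 -0.0631  0.0057] [141 148 152]
side 330 270 [0.5715 0.0671 0.0073] [150 158 157]
side 405 260 [0.4292 0.0685 0.0559] [147 156 157]
side 293 325 [6.245e-01 1.986e-01 5.000e-04] [108 113 115]
side 250 400 [0.6686 0.3444 0.0012] [116 120 124]
side mod depth ((557.1703491210938, -39.19950866699219), (112.9758529663086, 92.45105743408203), 76.2840805053711) 0.054278631721042414 1656
dark poly [[331, 198], [370, 207], [355, 254], [313, 239], [313, 229]]
bright (269, 150, 146, 137) [[405, 164], [414, 286], [269, 278], [298, 150]]
bright (0, 68, 266, 412) [[265, 70], [265, 81], [119, 479], [0, 479], [0, 454], [233, 71]]
```

View pics/topc.png

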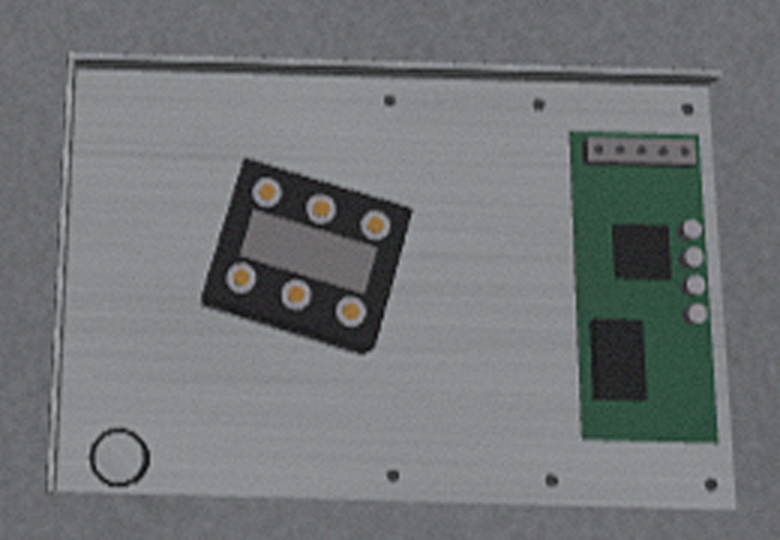

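The crop sharpens the outlines: the far flange runs along the top and the left flange along the left. Depth from both cameras agrees on the module pose, with its size matching 110x92. Next I fit the chassis edge lines.

```bash
cat >> h.py <<'E'
def edge(n,g,a,b,z,r=7,N=120):
    """sub-pixel strongest edge along normals of pixel segment a-b, cast to plane z, robust line: point, dir, rms"""
    a,b=np.array(a,float),np.array(b,float); t=(b-a)/np.linalg.norm(b-a); nn=np.array([-t[1],t[0]])
    s=np.arange(-r,r+.01,.25); C=a+(b-a)*np.linspace(0,1,N)[:,None]
    Q=(C[:,None]+s[:,None]*nn).astype(np.float32)
    pr=cv2.remap(g.astype(np.float32),Q[...,0],Q[...,1],cv2.INTER_LINEAR)
    G=np.gradient(cv2.blur(pr,(5,9)),axis=1); 
    return s,nn,C,pr.mean(0),G
def fit(n,g,a,b,z,sign,r=5):
    s,nn,C,pr,G=edge(n,g,a,b,z,r); i=(sign*G).argmax(1)
    W=ray(n,C+s[i][:,None]*nn,z)[:,:2].astype(np.float32)
    for _ in range(3):
        l=cv2.fitLine(W,cv2.DIST_HUBER,0,1e-4,1e-4).ravel(); e=(W-l[2:])@np.array([-l[1],l[0]]); W=W[abs(e)<max(2*np.median(abs(e)),.0005)]
    return l[2:],l[:2],e.std(),len(W)
E
python3 - <<'E'
from h import *
im=np.load("top0.npz")["im"]; g=cv2.cvtColor(im,cv2.COLOR_RGB2GRAY)
# normal = (-ty,tx): for left->right, +s is downward ; for top->bottom, +s is left
for nm,n,a,b,z,sg in(("near","top",(285,342),(495,348),.005,-1),("right","top",(497,225),(503,340),.005,-1),
  ("farout","top",(290,199),(490,204.5),.03,1),("leftout","top",(283,205),(276.5,335),.03,-1)):
    p,d,e,k=fit(n,g,a,b,z,sg); print(nm,p.round(4),np.degrees(np.arctan2(d[1],d[0])).round(2),e.round(5),k)
for a,b in(((300,205),(490,210)),((283,210),(277,335))):
    s,nn,C,pr,G=edge("top",g,a,b,.005,8); print(pr[::2].round().astype(int).tolist())
E
```

```text
near [ 0.4107 -0.0662] -88.21 0.00024 120
right [ 0.5692 -0.304 ] 1.64 0.00021 100
farout [ 0.6793 -0.0458] -88.17 0.0 104
leftout [0.5697 0.1168] 1.76 0.00024 66
[113, 123, 134, 137, 127, 104, 75, 58, 57, 58, 63, 80, 103, 125, 140, 146, 144, 142, 141, 141, 141, 141, 140, 139, 138, 136, 135, 134, 134, 133, 134, 136, 137]
[140, 140, 140, 140, 140, 140, 139, 140, 140, 141, 141, 138, 126, 105, 95, 114, 139, 145, 132, 109, 98, 104, 107, 107, 107, 107, 107, 107, 106, 107, 107, 108, 107]
```

Run:
```python
from h import *
im=np.load("top0.npz")["im"]; g=cv2.cvtColor(im,cv2.COLOR_RGB2GRAY)
ax=np.radians(1.72); X=np.array([np.cos(ax),np.sin(ax)]); Y=np.array([-X[1],X[0]])
for nm,n,a,b,z,sg,r in(("near","top",(285,342),(495,348),.005,-1,5),("right","top",(497,225),(503,340),.005,-1,5),
  ("farin floor","top",(295,203),(490,208.5),.005,1,4),("farin top","top",(295,200.5),(490,206),.03,-1,3),("farout top","top",(295,198),(490,203.5),.03,1,3),
  ("leftin floor","top",(284,210),(278,335),.005,-1,3),("leftin top","top",(283,210),(277,335),.03,1,3),("leftout top","top",(282,210),(275,335),.03,-1,4)):
    p,d,e,k=fit(n,g,a,b,z,sg,r); print(nm,"X",(p@X).round(4),"Y",(p@Y).round(4),np.degrees(np.arctan2(d[1],d[0])).round(2),e.round(5),k)
im=np.load("side0.npz")["im"]; cv2.imwrite("pics/s2.png",cv2.resize(im[140:300,250:430],None,fx=4,fy=3.75,interpolation=cv2.INTER_CUBIC)[:,:,::-1])
print("floor z top/side",*[np.nanmedian(cloud(n,np.load(n+"0.npz")["d"])[s][...,2]) for n,s in(("top",np.s_[215:230,300:440]),("side",np.s_[200:220,380:400]))])
```

```text
near X 0.4085 Y -0.0785 -88.21 0.00024 120
right X 0.5599 Y -0.3209 1.64 0.00021 100
farin floor X 0.6855 Y -0.162 -88.12 0.00027 107
farin top X 0.6846 Y -0.1495 -88.23 0.00023 105
farout top X 0.6886 Y -0.0685 -88.21 0.00024 78
leftin floor X 0.5415 Y 0.0998 3.16 0.00257 110
leftin top X 0.5575 Y 0.0968 1.79 0.00024 120
leftout top X 0.5273 Y 0.0997 1.82 0.00021 80
floor z top/side 0.004383953271483776 0.006112638297391504
```

View pics/s2.png

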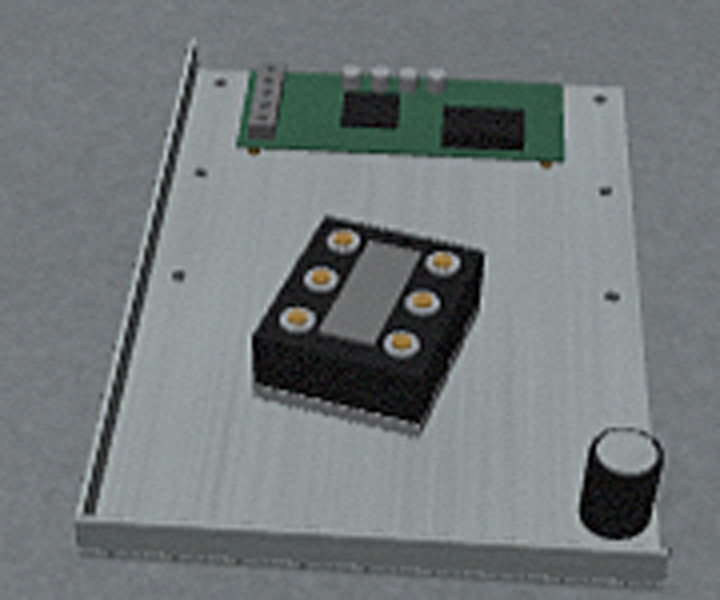

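Run:
```python
from h import *
im=np.load("top0.npz")["im"]; g=cv2.cvtColor(im,cv2.COLOR_RGB2GRAY)
a=np.radians(1.79); X=np.array([np.cos(a),np.sin(a)]); Y=np.array([-X[1],X[0]])
p,d,e,k=fit("top",g,(497.5,220),(504.5,340),.005,1,5); print("right",p@X,p@Y,np.degrees(np.arctan2(d[1],d[0])),e,k)
p,d,e,k=fit("top",g,(295,203),(490,208.5),.005,1,4);xf=p@X
p1,d,e,k=fit("top",g,(283,210),(277,335),.03,1,3); p2=fit("top",g,(282,210),(275,335),.03,-1,4)[0]
print("near",fit("top",g,(285,342),(495,348),.005,-1)[0]@X,"farin",xf,"leftin",p1@Y,"leftout",p2@Y)
m=np.array([.5572,-.0391]); print("module in XY",m@X,m@Y,"rel yaw",-13.74-1.79)
# capacitor top
P=cloud("top",np.load("top0.npz")["d"]); k=(P[...,2]>.045)&(P[...,2]<.06); k[:310]=0;k[:,:285]=0;k[:,320:]=0
c=np.median(P[k],0);print("cap",c,c[:2]@X,c[:2]@Y,k.sum())
```

```text
right 0.5437620240912917 -0.32999903993189095 1.8978153 0.00019950616 116
near 0.40842914223200333 farin 0.6853236777007023 leftin 0.09611273838984644 leftout 0.09901811052052807
module in XY 0.5557067618503987 -0.05648579320275457 rel yaw -15.530000000000001
cap [0.42685679 0.06852013 0.0547763 ] 0.42878881213872283 0.055153265161965864 304
```

```bash
cat >> h.py <<'E'
A=np.radians(1.79); XV=np.array([np.cos(A),np.sin(A)]); YV=np.array([-XV[1],XV[0]])
def go(X,Y,z,yaw):
    """shift/turn to chassis-aligned X,Y, world z; yaw(deg)=tool y axis angle from chassis X"""
    s=ctrl.observe(); R=np.array(s["orientation"]); t=A+np.radians(yaw)
    y=np.array([np.cos(t),np.sin(t),0]); zz=np.array([0,0,-1.]); D=np.c_[np.cross(y,zz),y,zz]
    p=np.r_[X*XV+Y*YV,z]; rv=cv2.Rodrigues(R.T@D)[0].ravel()
    print("t",s["time_s"],"now XY",s["tool_pos"][:2]@XV,s["tool_pos"][:2]@YV,s["tool_pos"][2],"shift",(R.T@(p-s["tool_pos"])).round(4),"turn",rv.round(4))
E
python3 -c "
from h import *
go(.467,-.055,.15,90)"
```

```text
t 0.1 now XY 0.24628316812745626 0.5191017501478773 0.23049688522510267 shift [-0.4455 -0.4239  0.0811] turn [-0.0016 -0.0005 -0.443 ]
```

Emit:
move_arm(
  plan="-0.4455 -0.424 0.081 -0.0016 -0.0005 -0.443;-0.4455 -0.424 0.081 -0.0016 -0.0005 -0.443;-0.4455 -0.424 0.081 -0.0016 -0.0005 -0.443;-0.4455 -0.424 0.081 -0.0016 -0.0005 -0.443;-0.4455 -0.424 0.081 -0.0016 -0.0005 -0.443;-0.4455 -0.424 0.081 -0.0016 -0.0005 -0.443;-0.4455 -0.424 0.081 -0.0016 -0.0005 -0.443;-0.4455 -0.424 0.081 -0.0016 -0.0005 -0.443;-0.4455 -0.424 0.081 -0.0016 -0.0005 -0.443;-0.4455 -0.424 0.081 -0.0016 -0.0005 -0.443;-0.4455 -0.424 0.081 -0.0016 -0.0005 -0.443;-0.4455 -0.424 0.081 -0.0016 -0.0005 -0.443;-0.4455 -0.424 0.081 -0.0016 -0.0005 -0.443;-0.4455 -0.424 0.081 -0.0016 -0.0005 -0.443;-0.4455 -0.424 0.081 -0.0016 -0.0005 -0.443;-0.4455 -0.424 0.081 -0.0016 -0.0005 -0.443;-0.4455 -0.424 0.081 -0.0016 -0.0005 -0.443;-0.4455 -0.424 0.081 -0.0016 -0.0005 -0.443;-0.4455 -0.424 0.081 -0.0016 -0.0005 -0.443;-0.4455 -0.424 0.081 -0.0016 -0.0005 -0.443",
  hand=0.07,
  force=60,
)

```text
time_s: 1.77
tool_pos: [0.4678, -0.039, 0.1502]
orientation: [[-0.999, -0.033, -0.0], [-0.033, 0.999, 0.0], [0.0, 0.0, -1.0]]
wrist_force: [0.2, 0.4, 1.1]
gripper_width: 0.817
```

```bash
python3 -c "
from h import *
print(ctrl.observe()['wrist_force'],ctrl.observe()['gripper_width']); go(.467,-.055,.016,90)"
```

```text
[0.19473119 0.4403557  1.08789761] 0.8167825228879702
t 1.7667 now XY 0.4663468786329838 -0.05359780870915951 0.1501999600153424 shift [-0.0007 -0.0014  0.1342] turn [ 0.0003 -0.0004  0.0022]
```

Emit:
move_arm(
  plan="0 -0.0015 0.04 0 0 0.002;0 -0.0015 0.08 0 0 0.002;0 -0.0015 0.11 0 0 0.002;0 -0.0015 0.134 0 0 0.002;0 -0.0015 0.134 0 0 0.002;-0.006 -0.0015 0.134 0 0 0.002;-0.012 -0.0015 0.134 0 0 0.002;-0.016 -0.0015 0.134 0 0 0.002;-0.020 -0.0015 0.134 0 0 0.002;-0.024 -0.0015 0.134 0 0 0.002;-0.028 -0.0015 0.134 0 0 0.002;-0.032 -0.0015 0.134 0 0 0.002;-0.036 -0.0015 0.134 0 0 0.002;-0.040 -0.0015 0.134 0 0 0.002;-0.044 -0.0015 0.134 0 0 0.002;-0.048 -0.0015 0.134 0 0 0.002;-0.052 -0.0015 0.134 0 0 0.002;-0.056 -0.0015 0.134 0 0 0.002;-0.060 -0.0015 0.134 0 0 0.002;-0.060 -0.0015 0.134 0 0 0.002",
)

```text
time_s: 3.43
tool_pos: [0.5278, -0.039, 0.017]
orientation: [[-1.0, -0.031, -0.001], [-0.031, 1.0, -0.001], [0.001, -0.001, -1.0]]
wrist_force: [-4.1, -2.4, 1.5]
gripper_width: 0.818
```

```bash
cat >> h.py <<'E'
def mod(n="side",save=None):
    im,d=ctrl.get_image(n); P=cloud(n,d); x,y=P[...,0]*XV[0]+P[...,1]*XV[1],P[...,0]*YV[0]+P[...,1]*YV[1]
    m=(P[...,2]>.047)&(P[...,2]<.063)&(x>.49)&(x<.71)&(y>-.16)&(y<.13)
    if save: cv2.imwrite(save,im[:,:,::-1])
    m=cv2.morphologyEx(m.astype(np.uint8),cv2.MORPH_OPEN,np.ones((3,3)))
    k,l,s,c=cv2.connectedComponentsWithStats(m); m=l==1+s[1:,4].argmax()
    print(n,"mod rect XY mm",cv2.minAreaRect(np.c_[x[m],y[m]].astype(np.float32)*1000),m.sum())
E
python3 -c "
from h import *
print(ctrl.observe()['wrist_force'],ctrl.observe()['gripper_width']); mod('side','pics/s3.png');mod('top'); go(.578,-.055,.016,90)"
```

```text
[-4.06345699 -2.38349704  1.48945955] 0.8178088523524286
side mod rect XY mm ((582.620361328125, -44.16086196899414), (112.37720489501953, 91.46328735351562), 89.93021392822266) 1628
top mod rect XY mm ((585.8450927734375, -3.6965713500976562), (32.28813934326172, 85.38676452636719), 87.11817169189453) 657
t 3.5333 now XY 0.5263378568257656 -0.05541208634452244 0.016979781059649528 shift [-0.0517  0.0004  0.001 ] turn [-0.0008 -0.0004 -0.0003]
```

View pics/s3.png

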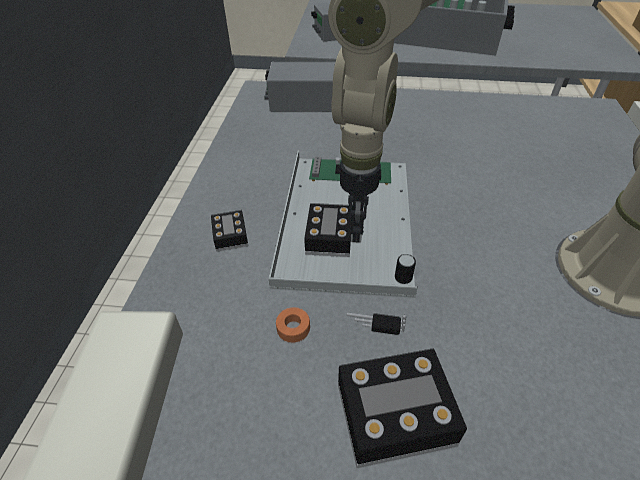

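The picture shows the module square against both fingers at about (329,228). Its rectangle is 0.07° off the chassis. I push on towards the far flange and stop 3 mm short.

Emit:
move_arm(
  plan="-0.004 0 0.001 0 0 0;-0.008 0 0.001 0 0 0;-0.012 0 0.001 0 0 0;-0.016 0 0.001 0 0 0;-0.020 0 0.001 0 0 0;-0.024 0 0.001 0 0 0;-0.028 0 0.001 0 0 0;-0.032 0 0.001 0 0 0;-0.036 0 0.001 0 0 0;-0.040 0 0.001 0 0 0;-0.043 0 0.001 0 0 0;-0.046 0 0.001 0 0 0;-0.049 0 0.001 0 0 0;-0.052 0 0.001 0 0 0;-0.052 0 0.001 0 0 0;-0.03 0 0.001 0 0 0;0 0 0.001 0 0 0;0 0 -0.04 0 0 0;0 0 -0.08 0 0 0;0 0 -0.08 0 0 0",
)

```text
time_s: 5.2
tool_pos: [0.5319, -0.0393, 0.1041]
orientation: [[-0.999, -0.031, 0.011], [-0.031, 1.0, -0.002], [-0.011, -0.003, -1.0]]
wrist_force: [2.0, -0.3, 1.7]
gripper_width: 0.817
```

```bash
python3 -c "
from h import *
print(ctrl.observe()['wrist_force'],ctrl.observe()['gripper_width']); mod('side'); go(.63,-.135,.097,0); go(.63,-.135,.097,180);print(ctrl.observe()['q'])"
```

```text
[ 1.98374512 -0.31134695  1.74659282] 0.8172839461258014
side mod rect XY mm ((633.4563598632812, -44.21967315673828), (91.82583618164062, 113.11224365234375), 0.12138566374778748) 1680
t 5.25 now XY 0.5305870052154992 -0.05601082794085464 0.10207425061957628 shift [-0.0993 -0.079   0.0063] turn [0.0062 0.0105 1.5708]
t 5.25 now XY 0.5305870052154992 -0.05601082794085464 0.10207425061957628 shift [-0.0993 -0.079   0.0063] turn [-0.0105  0.0062 -1.5707]
[-2.24466908e-01  3.00554576e-01 -3.00465253e-01  9.58837244e-01
  4.05183489e-05 -2.55748027e-01]
```

Emit:
move_arm(
  plan="-0.03 -0.03 0 0 0 0.12;-0.06 -0.06 0 0 0 0.24;-0.099 -0.079 0 0 0 0.36;-0.099 -0.076 0 0 0 0.48;-0.099 -0.076 0 0 0 0.6;-0.099 -0.076 0 0 0 0.72;-0.099 -0.076 0 0 0 0.84;-0.099 -0.076 0 0 0 0.96;-0.099 -0.076 0 0 0 1.08;-0.099 -0.076 0 0 0 1.2;-0.099 -0.076 0 0 0 1.32;-0.099 -0.076 0 0 0 1.44;-0.099 -0.076 0 0.006 0.01 1.571;-0.099 -0.076 0 0.006 0.01 1.571;-0.099 -0.076 0 0.006 0.01 1.571;-0.099 -0.076 0 0.006 0.01 1.571;-0.099 -0.076 0 0.006 0.01 1.571",
  hand=0.05,
)

```text
time_s: 6.67
tool_pos: [0.6336, -0.1122, 0.1032]
orientation: [[-0.033, 0.999, 0.001], [0.999, 0.033, -0.0], [-0.0, 0.001, -1.0]]
wrist_force: [-0.2, -0.3, 0.4]
gripper_width: 0.587
```

```bash
python3 -c "
from h import *
print(ctrl.observe()['wrist_force'],ctrl.observe()['gripper_width'],ctrl.observe()['q']); mod('side'); go(.63,-.132,.016,0)"
```

```text
[-0.21680871 -0.33662352  0.38490023] 0.5872847826631503 [-3.00001454e-01  5.04149949e-01  1.51561001e-02  1.08104193e+00
  1.26584367e-04  1.23753877e+00]
side mod rect XY mm ((633.539306640625, -43.55036926269531), (92.13018798828125, 113.6526107788086), 0.31070476770401) 1674
t 6.7167 now XY 0.6296428008042441 -0.13192192050383292 0.10326101182212331 shift [-0.0001  0.0003  0.0873] turn [0.0006 0.0001 0.0015]
```

Emit:
move_arm(
  plan="0 0 0.03 0 0 0.002;0 0 0.06 0 0 0.002;0 0 0.087 0 0 0.002;0 0 0.087 0 0 0.002;0.008 0 0.087 0 0 0.002;0.013 0 0.087 0 0 0.002;0.018 0 0.087 0 0 0.002;0.022 0 0.087 0 0 0.002;0.026 0 0.087 0 0 0.002;0.031 0 0.087 0 0 0.002;0.036 0 0.087 0 0 0.002;0.041 0 0.087 0 0 0.002;0.046 0 0.087 0 0 0.002;0.051 0 0.087 0 0 0.002;0.056 0 0.087 0 0 0.002;0.061 0 0.087 0 0 0.002;0.066 0 0.087 0 0 0.002;0.071 0 0.087 0 0 0.002;0.075 0 0.087 0 0 0.002;0.075 0 0.087 0 0 0.002",
)

```text
time_s: 8.38
tool_pos: [0.633, -0.0381, 0.0186]
orientation: [[-0.03, 1.0, 0.005], [1.0, 0.03, -0.003], [-0.003, 0.005, -1.0]]
wrist_force: [0.1, -4.1, 4.1]
gripper_width: 0.584
```

```bash
python3 -c "
from h import *
print(ctrl.observe()['wrist_force']); mod('side');mod('top'); go(.63,-.025,.016,0)"
```

```text
[ 0.12141057 -4.06036106  4.05190165]
side mod rect XY mm ((633.8618774414062, 2.6864280700683594), (92.1421127319336, 124.58245849609375), 0.11169665306806564) 1946
top mod rect XY mm ((658.102294921875, 44.47943115234375), (42.483009338378906, 36.552955627441406), 2.3898839950561523) 289
t 8.4833 now XY 0.6314600411932174 -0.05785749522291231 0.018365631768401055 shift [ 0.0329 -0.0015  0.0023] turn [ 0.0048  0.0024 -0.0009]
```

Emit:
move_arm(
  plan="0.005 0 0.002 0 0 0;0.01 0 0.002 0 0 0;0.015 0 0.002 0 0 0;0.02 0 0.002 0 0 0;0.024 0 0.002 0 0 0;0.027 0 0.002 0 0 0;0.029 0 0.002 0 0 0;0.030 0 0.002 0 0 0;0.031 0 0.002 0 0 0;0.032 0 0.002 0 0 0;0.033 0 0.002 0 0 0;0.033 0 0.002 0 0 0",
)

```text
time_s: 9.48
tool_pos: [0.6336, -0.0072, 0.0181]
orientation: [[-0.029, 1.0, 0.008], [1.0, 0.029, -0.006], [-0.006, 0.008, -1.0]]
wrist_force: [0.1, -8.7, 6.1]
gripper_width: 0.582
```

```bash
python3 -c "
from h import *
print(ctrl.observe()['wrist_force']); mod('side'); go(.63,-.025,.016,0)"
```

```text
[ 0.08550075 -8.72178367  6.08245612]
side mod rect XY mm ((635.1982421875, 34.74559020996094), (121.6888427734375, 92.19438171386719), 89.88461303710938) 2082
t 9.5333 now XY 0.633000777060497 -0.026959821973063618 0.01811678987807822 shift [ 0.002  -0.003   0.0021] turn [ 0.0081  0.0063 -0.0023]
```

Emit:
move_arm(
  plan="0.001 0 0.001 0 0 0;0.002 0 0.001 0 0 0;0.003 0 0.001 0 0 0;0.004 0 0.001 0 0 0;0.004 0 0.001 0 0 0",
)

```text
time_s: 9.95
tool_pos: [0.634, -0.0061, 0.0181]
orientation: [[-0.027, 1.0, 0.009], [1.0, 0.028, -0.012], [-0.012, 0.009, -1.0]]
wrist_force: [-2.5, -10.6, 3.9]
gripper_width: 0.586
```

```bash
python3 -c "
from h import *
print(ctrl.observe()['wrist_force']); go(.63,-.025,.016,0)"
```

```text
[ -2.46053589 -10.61480987   3.93436137]
t 9.95 now XY 0.6334920530691496 -0.025882085008969255 0.018147806994938516 shift [ 0.0009 -0.0035  0.0021] turn [ 0.0091  0.012  -0.0038]
```

The tool advanced only 1.1 mm of a commanded 4 mm, so the left flange has been reached. I back off and look before the final push in X.

Emit:
move_arm(
  plan="-0.01 0 0 0 0 0;-0.025 0 0 0 0 0;-0.04 0 -0.03 0 0 0;-0.05 0 -0.07 0 0 0;-0.06 0 -0.1 0 0 0;-0.06 0 -0.1 0 0 0",
)

```text
time_s: 10.45
tool_pos: [0.6388, -0.0679, 0.1262]
orientation: [[-0.025, 0.999, 0.021], [1.0, 0.026, -0.014], [-0.014, 0.02, -1.0]]
wrist_force: [2.0, 0.2, 1.0]
gripper_width: 0.585
```

```bash
python3 -c "
from h import *
mod('side','pics/s4.png'); mod('top'); go(.545,.043,.12,90)
im=cv2.imread('pics/s4.png'); cv2.imwrite('pics/s4c.png',cv2.resize(im[140:300,250:430],None,fx=4,fy=3.75,interpolation=2))"
```

```text
side mod rect XY mm ((635.4298706054688, 40.04875183105469), (113.487548828125, 92.28450012207031), 89.98193359375) 2034
top mod rect XY mm ((635.57177734375, 41.237701416015625), (109.2231216430664, 93.01692199707031), 89.82579803466797) 2144
t 10.55 now XY 0.6334751772736966 -0.08573107490849827 0.1206220809382097 shift [ 0.1283 -0.0891 -0.002 ] turn [ 5.0000e-04  1.9400e-02 -1.5755e+00]
```

View pics/s4c.png

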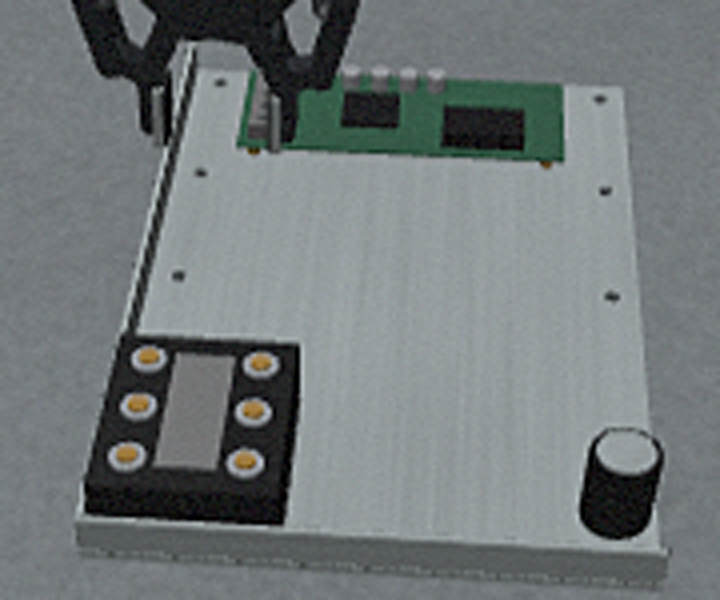

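The module sits against the left flange at crop (190,430), square, and about 3 mm short of the far flange. The capacitor is untouched. Next I turn the gripper for the last push towards +X.

Emit:
move_arm(
  plan="0.03 -0.03 0 0 0 -0.12;0.06 -0.06 0 0 0 -0.24;0.09 -0.089 0 0 0 -0.36;0.123 -0.089 0 0 0 -0.48;0.123 -0.089 0 0 0 -0.6;0.123 -0.089 0 0 0 -0.72;0.123 -0.089 0 0 0 -0.84;0.123 -0.089 0 0 0 -0.96;0.123 -0.089 0 0 0 -1.08;0.123 -0.089 0 0 0 -1.2;0.123 -0.089 0 0 0 -1.32;0.123 -0.089 0 0 0 -1.44;0.123 -0.089 0 0 0.019 -1.575;0.123 -0.089 0 0 0.019 -1.575;0.123 -0.089 0 0 0.019 -1.575;0.123 -0.089 0 0 0.019 -1.575",
)

```text
time_s: 11.88
tool_pos: [0.5429, 0.0548, 0.117]
orientation: [[-1.0, -0.028, -0.001], [-0.028, 1.0, 0.0], [0.001, 0.0, -1.0]]
wrist_force: [1.0, 0.6, 0.0]
gripper_width: 0.587
```

```bash
python3 -c "
from h import *
print(ctrl.observe()['wrist_force']); mod('side'); go(.562,.038,.016,90)"
```

```text
[0.98863028 0.5949752  0.030483  ]
side mod rect XY mm ((635.5702514648438, 40.21333694458008), (92.27399444580078, 114.28086853027344), 0.02320914901793003) 2044
t 11.9333 now XY 0.544506633005526 0.0377828367669432 0.11725361857408492 shift [-0.0176  0.0002  0.1012] turn [ 0.0003 -0.0007 -0.0028]
```

Emit:
move_arm(
  plan="0 0 0.035 0 0 -0.003;0 0 0.07 0 0 -0.003;0 0 0.1 0 0 -0.003;0 0 0.1 0 0 -0.003;-0.01 0 0.1 0 0 -0.003;-0.02 0 0.1 0 0 -0.003;-0.028 0 0.1 0 0 -0.003;-0.031 0 0.1 0 0 -0.003;-0.033 0 0.1 0 0 -0.003;-0.034 0 0.1 0 0 -0.003;-0.035 0 0.1 0 0 -0.003;-0.036 0 0.1 0 0 -0.003;-0.037 0 0.1 0 0 -0.003;-0.038 0 0.1 0 0 -0.003;-0.039 0 0.1 0 0 -0.003;-0.04 0 0.1 0 0 -0.003;-0.041 0 0.1 0 0 -0.003;-0.041 0 0.1 0 0 -0.003",
)

```text
time_s: 13.43
tool_pos: [0.5787, 0.0558, 0.0169]
orientation: [[-0.999, -0.031, -0.01], [-0.031, 1.0, -0.001], [0.01, -0.0, -1.0]]
wrist_force: [-13.2, -2.8, 11.0]
gripper_width: 0.585
```

```bash
python3 -c "
from h import *
print(ctrl.observe()['wrist_force']); mod('side'); go(.582,.038,.016,90)"
```

```text
[-13.17182257  -2.77051437  11.02837981]
side mod rect XY mm ((639.0768432617188, 41.28617858886719), (91.52413940429688, 114.13213348388672), 2.8710031509399414) 1849
t 13.4833 now XY 0.5801753192163669 0.037613310200419886 0.01685773196421259 shift [-0.0018  0.0004  0.0008] turn [-0.0003 -0.0097 -0.0001]
```

Emit:
move_arm(
  plan="-0.001 0 0 0 0 0;-0.002 0 0 0 0 0;-0.003 0 0 0 0 0;-0.004 0 0 0 0 0;-0.004 0 0 0 0 0;-0.004 0 0 0 0 0",
)

```text
time_s: 13.98
tool_pos: [0.579, 0.0559, 0.0166]
orientation: [[-0.999, -0.031, -0.016], [-0.031, 1.0, -0.001], [0.016, -0.0, -1.0]]
wrist_force: [-10.6, -1.0, 9.0]
gripper_width: 0.59
```

Emit:
move_arm(
  plan="0.01 0 0 0 0 0;0.03 0 0 0 0 0;0.04 0 -0.03 0 0 0;0.05 0 -0.07 0 0 0;0.05 0.0 -0.11 0 0 0;0.05 -0.03 -0.13 0 0 0;0.05 -0.07 -0.15 0 0 0;0.05 -0.11 -0.15 0 0 0;0.05 -0.15 -0.15 0 0 0;0.05 -0.19 -0.15 0 0 0;0.05 -0.2 -0.15 0 0 0;0.05 -0.2 -0.15 0 0 0",
)

```text
time_s: 14.98
tool_pos: [0.5385, -0.1489, 0.1675]
orientation: [[-1.0, -0.026, -0.015], [-0.026, 1.0, -0.002], [0.015, -0.001, -1.0]]
wrist_force: [0.8, 0.9, 0.6]
gripper_width: 0.583
```

```bash
python3 -c "
from h import *
print(ctrl.observe()['wrist_force']); mod('side','pics/s5.png'); mod('top','pics/t5.png')
a=cv2.imread('pics/s5.png')[140:300,250:430];b=cv2.imread('pics/t5.png')[180:350,260:400]
cv2.imwrite('pics/f5.png',np.hstack([cv2.resize(x,(400,400),interpolation=2) for x in(a,b)]))"
```

```text
[0.75726105 0.87526354 0.57262603]
side mod rect XY mm ((637.4818115234375, 40.5416374206543), (112.3038558959961, 92.42113494873047), 89.90338897705078) 2048
top mod rect XY mm ((637.5223388671875, 40.943260192871094), (92.76920318603516, 110.11673736572266), 0.4422295093536377) 2716
```

View pics/f5.png

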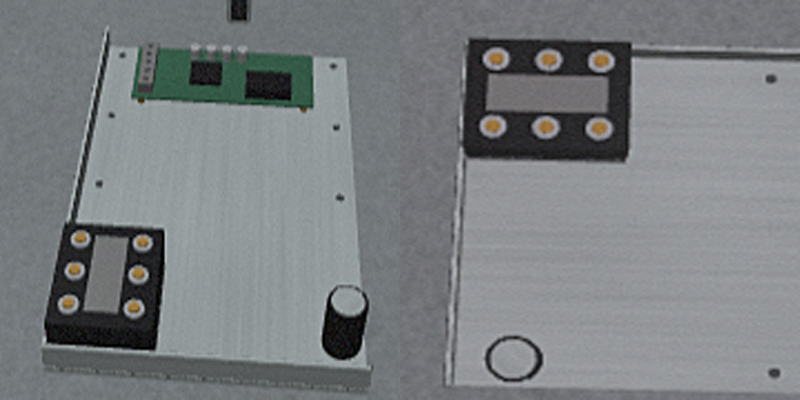

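Both views show the module in the corner, square, with the capacitor in place. X reads 1.3 mm under target, so I check it independently with image rays.

Run:
```python
from h import *
im=cv2.imread("pics/t5.png"); g=cv2.cvtColor(im,cv2.COLOR_BGR2GRAY)
q=lambda u,v:(260+u*.35,180+v*.425)   # picture f5 right half -> px
for nm,a,b,s,z in(("near top edge",(80,157),(215,159),1,.053),("near",(80,157),(215,159),1,.005),("right(-y) top",(230,55),(229,148),-1,.053),("left",(68,55),(65,140),1,.053)):
    p,d,e,k=fit("top",g,q(*a),q(*b),z,s,4); print(nm,"X",p@XV,"Y",p@YV,np.degrees(np.arctan2(d[1],d[0]))-1.79,e,k)
for n in("top","side"):
    P=cloud(n,ctrl.get_image(n)[1]);P0=cloud(n,np.load(n+"0.npz")["d"])
    for w in(P0,P):
        x=w[...,:2]@XV;y=w[...,:2]@YV; m=(w[...,2]>.02)&(w[...,2]<.04)&(x>.66)&(x<.71)&(y>-.25)&(y<-.05); print(n,"far flange depth X pct",np.percentile(x[m],[5,50,95]).round(4),m.sum())
```

```text
near top edge X 0.583606353962437 Y 0.04960702902071727 -89.39659 0.00018376987 106
near X 0.5931693327178973 Y 0.058874832450872695 -89.39656 1.822646e-08 89
right(-y) top X 0.6313433505890522 Y -0.014233019930911963 -0.4109782 0.0002204278 109
left X 0.6401833830489977 Y 0.09544515282315265 0.65114 7.726992e-05 65
top far flange depth X pct [0.6833 0.6844 0.6874] 326
top far flange depth X pct [0.6833 0.6845 0.6874] 331
side far flange depth X pct [0.6834 0.6843 0.687 ] 157
side far flange depth X pct [0.6831 0.6842 0.6868] 161
```

```bash
python3 -c "
from h import *
print(ctrl.observe()['time_s'],ctrl.observe()['joint_vel'].round(3)); print(ctrl.sign_off())"
```

```text
15.1833 [ 0.013 -0.003 -0.003  0.001 -0.002 -0.003]
the job is handed in; nothing more can be done
None
```

I pushed the middle-sized module into the corner with two open fingers and handed the job in at about 15 s. I pushed it square to 3–5 mm short of the far flange, slid it along to the left flange, then pushed it home against the far one. I backed away each time and ended clear of everything.

**Position:** depth from both cameras puts the module centre 1.3 mm short of the computed home in x and within 0.3 mm in y. Both are inside the 4 mm limit and about the accuracy of the calibration.

**Seating:** the last push in each direction stalled at 10 to 13 N, against about 4–5 N when it was sliding freely, which points to contact with both flanges.

**Squareness:** the depth readings gave under 0.1° (side) and 0.4° (top) off square. My line fits on the top picture gave -0.4° to +0.65°, so they disagree slightly, but all are within the 1.7° limit.

**Other objects:** the pictures show the capacitor where it was. I never worked near the choke or hex keys, and I did not measure them again at the end.

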